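# Line up the sealer's quarter-turn fastener and hold its access panel shut

## Task

The access panel on top of the bag sealer stands proud of its frame on springs. Turn the winged quarter-turn fastener until the slot in its head lines up with the index ridges, then gently press the panel down flush onto the gasket of its frame and finish while still holding it pressed there, without shoving the things around the sealer.

Things in the scene. Friction and masses are not known exactly. Their poses are not given: they have to be found in the camera images.
- sealer: Fixed green steel housing of a bag sealer, 260 (x) x 220 (y) mm, 110 mm high at the rim of the framed opening in its top. A jaw bar at its +x side reaches 205 mm from the centre, 300 mm wide, at most 75 mm high. Origin: centre of its underside, on the table. Steel index ridges on rim and panel run along its y axis: they show the line of the slot under the panel.
- access_panel: Grey panel, 172 (x) x 144 (y) x 6 mm, level, in the sealer's opening and turned as the sealer is. Origin: centre of its top face. It slides only straight down, on springs: at rest its top is 118 mm above the table; when flush it is level with the rim, 110 mm. If the fastener is more than about 10 degrees out of line, its key under the panel strikes the frame after 2 mm of travel.
- wing_grip (a point): Point on the fastener's turning axis, mid panel, 24 mm above the panel's top face: where to grip. The bare metal wing is a bar 44 mm long and 12 mm thick, its top 35 mm above the panel, with a dark 4 mm slot along its top; under it a black round foot 34 mm across, 6 mm high. x: along wing and slot; y: across the thickness; z up. It goes down with the panel.
- fastener (a joint): Angle of the fastener in rad, growing clockwise seen from above: 0 when the wing lies along the sealer's x axis, pi/2 (1.571) when wing and slot lie along its y axis, in line with the index ridges. Starts between 0.15 and 0.75; turns from 0 to 2.6 with light friction (0.06 N m), no click or stop at the aligned place, and stays where it is left.
- tape_roll: Bystander: loose cardboard roll core, 90 mm across, 48 mm high, standing on the table at the +y side of the sealer. Origin: centre of its underside.
- stick_bundle: Bystander: loose bundle of wooden sticks, 150 x 76 x 33 mm, on the table at one side of the sealer. Origin: centre of its underside.
- carton: Bystander: loose open carton of sticks, 120 x 90 x 50 mm, on the table at one side of the sealer. Origin: centre of its underside.
- frame_rim (a point): Fixed point of the sealer at the middle of the opening, level with the rim, 110 mm above the table; axes as the sealer's. Around the opening, under the panel, runs a rubber gasket that gives by at most about 1 mm. The springs push back with about 2 N at the top and 8 N at flush; about 10 to 20 N of push in all holds the panel well on the gasket; more than 40 N on the frame damages it. It rises when let go.

How it is judged:
On the way, in this order (a step that is already met when the one before it is completed fails the run):
1. the fastener's slot is in line with the index ridges (within 0.17 rad), the panel not yet flush (angle between the x axis of wing_grip and the y axis of access_panel, either way round below 0.17 rad and z of access_panel in the frame of sealer above 0.1125 m), for 0.1 s.
2. the panel is pressed flush onto its frame (z of access_panel in the frame of sealer below 0.111 m and contact force between access_panel and sealer above 1.5 N), for 0.3 s.
At the end, for the whole second after the job is handed in: The fastener's slot is in line with the index ridges (within 0.2 rad) and the robot itself is still holding the panel flush: top face within 1 mm of the rim, pressed on the gasket with more than 1.5 N, at rest (all of step 2 and angle between the x axis of wing_grip and the y axis of access_panel, either way round below 0.2 rad and linear speed of access_panel below 0.01 m/s and contact force between any of the fingers, the arm and access_panel above 3 N and contact force between each of tape_roll, stick_bundle, carton and access_panel below 0.1 N); the arm keeps its last pose, push and grip.
It fails at once if the panel or its key is pressed on the frame with more than 40 N (contact force between access_panel and sealer above 40 N).
It fails at once if a bystander is shoved (moved more than 30 mm) (distance of any of tape_roll, stick_bundle, carton from where it was at the start of the episode above 0.03 m).
It also fails if it takes over 38 s, if anything falls off the work surface, if the arm or the gripper's body presses on something with over 40 N, if the wrist force passes 120 N, or if a joint passes its speed limit or range.

## Robot

A 7-joint arm with a two-finger parallel gripper is mounted at the origin on the work surface. World frame = base frame: x ahead of the robot, y to its left, z up, the work surface at z = 0. Lengths are in m, angles in rad, forces in N, time in s.
With the tool pointing down it reaches from about 0.35 to 0.9 m from the base axis. Payload 8.1 kg.
Tool frame: the origin (TCP) lies at the very end of the fingers, on their centre line; the grasp point (between the pads) lies 19 mm behind it; z points along the fingers, y is the direction in which the jaws open and shut (so a half turn about z gives the same grasp; the last joint's range is limited). The gripper opens to 85 mm and grips with 20 to 120 N. Pads are 22 mm wide; open, the fingers measure 114 mm over their backs; the gripper's body (76 mm by 85 mm) begins 54 mm behind the grasp point. The pads swing forward as they close: fully open they stand 13 mm farther back than shut.
Start: joints at [1.143, 0.434, 0.025, 1.573, -0.012, 1.134, -0.075], TCP at [0.199, -0.592, 0.231] pointing down, gripper open.
Joint ranges: [-2.62, 2.62], [-0.44, 2.09], [-1.27, 1.32], [0.08, 2.57], [-1.32, 4.46], [0.12, 2], [-2.74, 2.74]. Speed limits (rad/s): [2.22, 2.22, 3.01, 3.01, 3.14, 3.14, 3.14].

## Interface

Orientations are given as a 3x3 rotation matrix whose columns are the frame's x, y, z axes.
In Python, from workcell import robot gives the robot as it stands.
- The arm moves only by the tool arm_command, never from a script. Its argument "plan" is a list of rows, each a list of 7 numbers: the finger opening in mm, from 0 to 85.4, then the shift along the tool's x, y, z in units of 30 mm (1.0 is 30 mm), then the turn, a rotation vector about the tool's x, y, z in units of 8 degrees (1.0 is 8 degrees). A call has 1 to 10 rows; each row is the pose to reach, as a shift and turn from the pose commanded when the call began, along the tool's axes at that moment; what a row does not reach only later rows make up. A row lasts 1/10 s, in which the tool goes at most 50 mm and 8.59 degrees, less where a joint would pass 70% of its speed; a pose out of reach is approached as far as the arm can. A call with a gripper value outside its range is refused whole. The fingers move at their own pace and stop on an object; "squeeze" is the grip in N (left out, the last holds). Time passes only in rows, so rows that repeat a pose let the fingers close. It gives the time, the measured TCP pose, the force and the opening at its end, in the units of the state.
- robot.observe(): the state, without advancing time (a new reading comes with each control period).
- robot.read_camera(name): name is "scene" or "side" or "wrist"; returns a dict with "pixels" (400x640x3 uint8, red, green, blue), "range_z" (400x640 float32, m along the optical axis (not along the pixel's ray), 0 where there is no reading), "camera_matrix" (3x3 intrinsics, pixels), "rvec" (rotation vector, rad) and "tvec" (3), from world to camera coordinates, as OpenCV has them; the wrist camera has in their place "T_tool_cam" (4x4, takes a point from camera to tool coordinates, whose origin is the TCP and whose axes are the flange's). Camera axes: x right, y down, z forward; pixel columns grow to the right and rows downward; lengths in m; the calibration is good to about 2 mm. A picture is of the moment at which its call begins: read the wrist's pose just before it.
- robot.hand_in(): hands the job in, once; it reports no verdict.
Trained networks look in a picture, given as the dict that the camera call returned (one of the last four; its "shot" number tells which), for a name from the list of things; names that differ only in an ending like _2 or _b are one class to them, and where a whole thing is asked for, a point or a joint stands for the part that bears it (a point fixed in the world has none). Each returns a list of dicts, best first, with "score" (0 to 1); they miss things now and then, are a little off and sometimes report something else, mostly with a low value. They report only what shows in the picture. A call takes as long as a camera call.
- robot.boxes_of(picture, query): "rect" ([left, top, width, height] in pixels, round what is visible of it).
- robot.silhouettes(picture, query): "mask" (400x640 bool, what is visible of it) and "rect" ([left, top, width, height] in pixels, round what is visible of it).
The state is a dict: "time_s": time; "q": joint angles; "dq": joint speeds; "joint_torque": joint torques, N m; "tcp_pos": TCP position; "ee_rot": TCP orientation; "force": force on the tool from outside, world axes, zero at the start; "ft_torque": the same for the moment, N m; "finger_gap": finger opening in m.
Only numpy, scipy, OpenCV 4.12 (cv2) and the standard library are available. Lean on these libraries where they do the work, as an engineer would, in place of code of your own. Each camera call takes 0.05 s, during which the arm holds its last target.

## Working session

There is one attempt and no reset: what is moved stays moved. The work goes in short steps, Python scripts to look and compute and a tool call to move; the robot and the scene stay as the last step left them, time stands still between calls to the robot, and variables do not carry over. Pictures are saved under pics/ and viewed, and the job is handed in when it is done.

Besides the shell and the picture viewer there is one more tool, called as name(argument=value, ...), one argument or row to a line, values as JSON. arm_command: Moves the arm, as the interface text tells. Its arguments: {"type":"object","properties":{"plan":{"type":"array"},"squeeze":{"type":"number"}},"required":["plan"]}

```bash
mkdir -p pics
cat > h.py <<'E'
import numpy as np, cv2
from workcell import robot
def save(p,n): cv2.imwrite('pics/'+n,cv2.cvtColor(p['pixels'],cv2.COLOR_RGB2BGR))
def cloud(p,T=None):
    K=p['camera_matrix'];z=p['range_z'];v,u=np.mgrid[0:400,0:640]
    P=np.stack([(u-K[0,2])/K[0,0]*z,(v-K[1,2])/K[1,1]*z,z],-1)
    if T is None:
        R=cv2.Rodrigues(np.array(p['rvec'],float))[0]
        W=(P-np.array(p['tvec']).ravel())@R
    else: W=P@T[:3,:3].T+T[:3,3]
    W[z==0]=np.nan
    return W
def wristT(s,p):
    T=np.eye(4);T[:3,:3]=s['ee_rot'];T[:3,3]=s['tcp_pos'];return T@np.array(p['T_tool_cam'])
E
python3 - <<'E'
from h import *
s=robot.observe();print(s['time_s'],s['tcp_pos'],s['ee_rot'],s['finger_gap'],s['force'])
for n in ['scene','side']:
    p=robot.read_camera(n);save(p,n+'0.png');W=cloud(p)
    for q in ['sealer','access_panel','wing_grip','tape_roll','stick_bundle','carton']:
        for d in robot.silhouettes(p,q)[:2]:
            m=d['mask'];c=np.nanmedian(W[m],0) if m.any() else None
            print(n,q,d['score'],d['rect'],c)
E
```

```text
0.0 [ 0.19921828 -0.59186448  0.2305014 ] [[ 9.47739493e-01  3.19044564e-01 -6.47191665e-04]
 [ 3.19045186e-01 -9.47738383e-01  1.45848633e-03]
 [-1.48046246e-04 -1.58874848e-03 -9.99998727e-01]] 0.08571198374191366 [-0.72598615 -0.25920535 -0.00497847]
scene sealer 0.9 [183.3, 174.6, 160.0, 156.5] [ 0.67572772 -0.10394967  0.07011837]
scene access_panel 0.9 [213.7, 182.6, 77.9, 60.5] [ 0.55251962 -0.07839335  0.11809045]
scene wing_grip 0.55 [243.8, 194.3, 15.2, 18.7] [ 0.54674946 -0.07430231  0.13882065]
scene tape_roll 0.68 [323.6, 208.5, 42.8, 42.3] [0.6016151  0.12737674 0.03268318]
scene stick_bundle 0.67 [145.6, 204.7, 45.2, 50.6] [ 0.43178769 -0.24758648  0.03152534]
scene carton 0.92 [120.7, 265.6, 55.1, 61.3] [ 0.62053888 -0.32568525  0.04404359]
side sealer 0.71 [273.9, 147.5, 171.7, 117.9] [0.48503202 0.01171007 0.08014856]
side access_panel 0.93 [323.9, 157.9, 90.9, 53.9] [ 0.52505055 -0.05948733  0.11645159]
side wing_grip 0.7 [361.9, 162.1, 17.7, 23.3] [ 0.53289238 -0.06192729  0.13601094]
side tape_roll 0.58 [273.7, 223.4, 42.3, 39.4] [0.58530453 0.13461258 0.03128842]
side stick_bundle 0.63 [431.2, 185.6, 48.5, 43.5] [ 0.37451022 -0.23275791  0.02941372]
side carton 0.66 [274.9, 148.3, 163.7, 120.4] [0.4840353  0.01266484 0.08044097]
```

View pics/scene0.png

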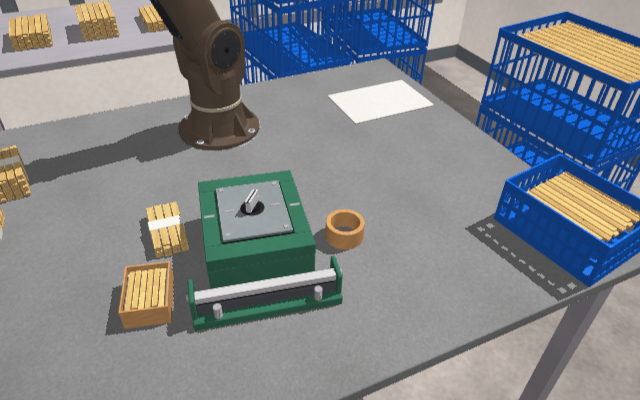

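View pics/side0.png

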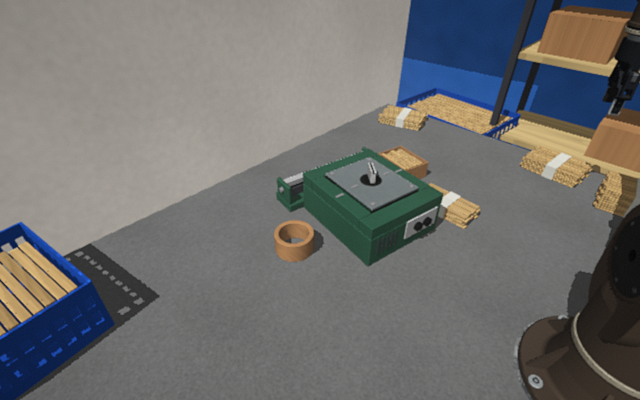

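Run:
```python
from h import *
for n in ['scene','side']:
    p=robot.read_camera(n);W=cloud(p)
    z=W[...,2]
    near=(np.hypot(W[...,0]-.545,W[...,1]+.075)<.13)
    m=near&(abs(z-.118)<.004)
    m2=m.astype(np.uint8); 
    k,l,st,_=cv2.connectedComponentsWithStats(m2,connectivity=4)
    i=1+np.argmax(st[1:,4]); pts=W[l==i][:,:2]
    r=cv2.minAreaRect(pts.astype(np.float32)*1000);print(n,'panel',r,st[i])
    g=near&(z>.128)&(z<.165)
    q=W[g];r=cv2.minAreaRect(q[:,:2].astype(np.float32)*1000);print('wing',len(q),r,q.mean(0),q[:,2].max())
    t=q[q[:,2]>.147];r=cv2.minAreaRect(t[:,:2].astype(np.float32)*1000);print('top',len(t),r,t.mean(0))
    im=cv2.resize(p['pixels'][140:340,120:440] if n=='scene' else p['pixels'][130:290,250:506],None,fx=2.5 if n=='scene' else 3,fy=2.5 if n=='scene' else 3,interpolation=cv2.INTER_CUBIC)
    cv2.imwrite('pics/%s1.png'%n,im[...,::-1])
```

```text
scene panel ((539.38232421875, -72.5894775390625), (144.00765991210938, 175.14407348632812), 78.46521759033203) [ 216  181   77   61 3276]
wing 185 ((540.4262084960938, -72.89216613769531), (13.474963188171387, 45.70679473876953), 48.67744827270508) [ 0.54452598 -0.07419456  0.14512099] 0.15552014317754115
top 98 ((540.4262084960938, -72.89216613769531), (13.474963188171387, 45.70679473876953), 48.67744827270508) [ 0.54130609 -0.07315096  0.15144749]
side panel ((537.9882202148438, -71.37948608398438), (146.910400390625, 173.88748168945312), 79.0015869140625) [ 325  157   93   53 2323]
wing 124 ((537.2153930664062, -70.12877655029297), (12.126360893249512, 45.13639831542969), 48.39643478393555) [ 0.53387335 -0.06548849  0.14378706] 0.15247374519993642
top 60 ((537.7590942382812, -70.76994323730469), (11.679362297058105, 43.52592849731445), 47.39997863769531) [ 0.53620186 -0.06933328  0.15023527]
```

The scene camera shows the panel (centre near px 252,208) with the wing at about 250,200. The tape roll is at 345,230, the bundle at 167,230 and the carton at 148,295. Both cameras put the panel centre at about (0.539, -0.072), with the sealer's x axis at about -11.3° and the wing at about -41.4°, so the fastener is at about 0.52 rad. I'll move above it with tool x at about 139°.

arm_command(
  plan=[
    [85, 1.2, -1, -0.2, 0, 0, -1],
    [85, 2.5, -2, -0.4, 0, 0, -2],
    [85, 3.75, -3, -0.6, 0, 0, -3],
    [85, 5, -4, -0.8, 0, 0, -4],
    [85, 6.25, -5, -1, 0, 0, -5],
    [85, 7.5, -6, -1, 0, 0, -6],
    [85, 8.75, -7, -1, 0, 0, -7],
    [85, 10, -8, -1, 0, 0, -8],
    [85, 11.25, -9, -1, 0, 0, -9],
    [85, 12.5, -9.9, -1, 0, 0, -10],
  ],
)

```text
time_s: 1.8
tcp_pos: [0.4608, -0.1893, 0.2617]
ee_rot: [[-0.155, 0.988, 0.001], [0.988, 0.155, -0.001], [-0.001, 0.001, -1.0]]
force: [0.6, -1.0, -1.0]
finger_gap: 0.085
```

```bash
cat > d.py <<'E'
from h import *
import sys
def delta(p,ang):
    s=robot.observe();R=np.array(s['ee_rot']);d=R.T@(np.array(p)-s['tcp_pos'])/.03
    a=np.radians(ang);Rt=np.array([[np.cos(a),np.sin(a),0],[np.sin(a),-np.cos(a),0],[0,0,-1]])
    r=np.degrees(cv2.Rodrigues(R.T@Rt)[0].ravel())/8
    print(s['time_s'],'q',np.round(s['q'],2),'tcp',np.round(s['tcp_pos'],4),'xang',np.degrees(np.arctan2(R[1,0],R[0,0])),'F',np.round(s['force'],2),'gap',s['finger_gap'])
    print('shift',np.round(d,2),'turn',np.round(r,2))
if __name__=='__main__': 
    v=list(map(float,sys.argv[1:])); delta(v[:3],v[3])
E
python3 d.py .539 -.072 .26 138.6
```

```text
1.8 q [ 0.66  0.24 -0.46  1.8   0.12  1.12  0.32] tcp [ 0.4608 -0.1893  0.2617] xang 98.93811982614172 F [ 0.64 -0.95 -1.02] gap 0.08503738902500953
shift [3.46 3.18 0.06] turn [ 0.    0.01 -4.96]
```

arm_command(
  plan=[
    [85, 0.9, 0.8, 0, 0, 0, -1],
    [85, 1.8, 1.6, 0, 0, 0, -2],
    [85, 2.6, 2.4, 0.05, 0, 0, -3],
    [85, 3.45, 3.2, 0.05, 0, 0, -4],
    [85, 3.45, 3.2, 0.05, 0, 0, -5],
    [85, 3.45, 3.2, 0.05, 0, 0, -5],
    [85, 3.45, 3.2, 0.05, 0, 0, -5],
  ],
)

```text
time_s: 2.5
tcp_pos: [0.5392, -0.0753, 0.2596]
ee_rot: [[-0.747, 0.665, -0.0], [0.665, 0.747, -0.0], [0.0, -0.001, -1.0]]
force: [0.1, -0.4, -0.3]
finger_gap: 0.0849
```

```bash
python3 d.py .539 -.072 .26 138.6
cat > w.py <<'E'
from h import *
import sys
s=robot.observe();p=robot.read_camera('wrist');save(p,sys.argv[1]);W=cloud(p,wristT(s,p));z=W[...,2]
near=(np.hypot(W[...,0]-.539,W[...,1]+.072)<.12)
for lo,hi in [(.115,.121),(.147,.158),(.107,.1135)]:
    m=near&(z>lo)&(z<hi)
    if m.sum()<20: print('few',lo);continue
    k,l,st,_=cv2.connectedComponentsWithStats(m.astype(np.uint8));i=1+np.argmax(st[1:,4]);q=W[l==i]
    print(lo,len(q),np.median(q[:,2]),cv2.minAreaRect(q[:,:2].astype(np.float32)*1000))
E
python3 w.py w1.png
```

```text
2.5 q [ 0.52  0.35 -0.63  1.69  0.22  1.17  0.67] tcp [ 0.5392 -0.0753  0.2596] xang 138.3141678434222 F [ 0.09 -0.37 -0.27] gap 0.08490234195686457
shift [ 0.08  0.08 -0.01] turn [-0.   -0.   -0.04]
0.115 26929 0.11623701939606734 ((537.9489135742188, -73.7152099609375), (143.7276153564453, 171.68865966796875), 78.66731262207031)
0.147 798 0.1506190674726532 ((537.9164428710938, -73.47858428955078), (11.959112167358398, 43.67073440551758), 47.948646545410156)
0.107 18657 0.10818564924608604 ((538.5416870117188, -73.74085998535156), (219.06602478027344, 239.68215942382812), 78.58755493164062)
```

View pics/w1.png

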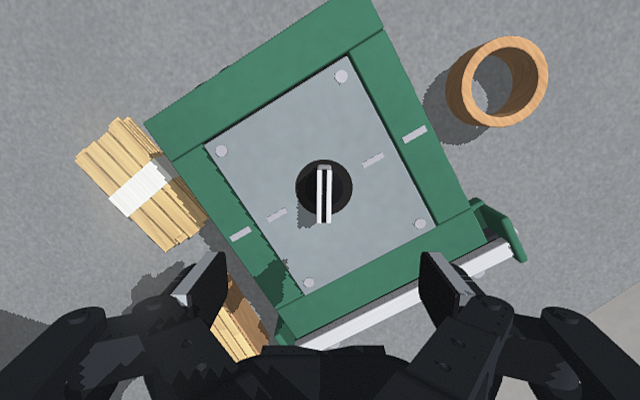

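The wrist view shows the wing upright at px (323,195). The panel and wing centre is at about (0.538, -0.0735), the wing at -42° and the sealer at -11.3°, so about 59° of clockwise turn is needed. Next I'll descend.

arm_command(
  plan=[
    [60, 0.1, 0.0, 1.2, 0, 0, 0],
    [60, 0.1, 0.0, 2.4, 0, 0, 0],
    [60, 0.1, 0.0, 3.4, 0, 0, 0],
    [60, 0.1, 0.0, 4, 0, 0, 0],
    [60, 0.1, 0.0, 4.25, 0, 0, 0],
    [60, 0.1, 0.0, 4.25, 0, 0, 0],
  ],
)

```text
time_s: 3.15
tcp_pos: [0.5367, -0.0733, 0.1318]
ee_rot: [[-0.748, 0.663, -0.001], [0.663, 0.748, -0.0], [0.001, -0.001, -1.0]]
force: [-0.2, -0.1, 1.1]
finger_gap: 0.0599
```

```bash
python3 d.py .5382 -.0735 .131 138; python3 -c "
from h import *
p=robot.read_camera('wrist');save(p,'w2.png')"
```

```text
3.15 q [ 0.47  0.48 -0.59  1.86  0.33  0.9   0.57] tcp [ 0.5367 -0.0733  0.1318] xang 138.45483304495977 F [-0.24 -0.14  1.07] gap 0.05989408520149564
shift [-0.04  0.03  0.03] turn [-0.01 -0.01  0.06]
```

View pics/w2.png

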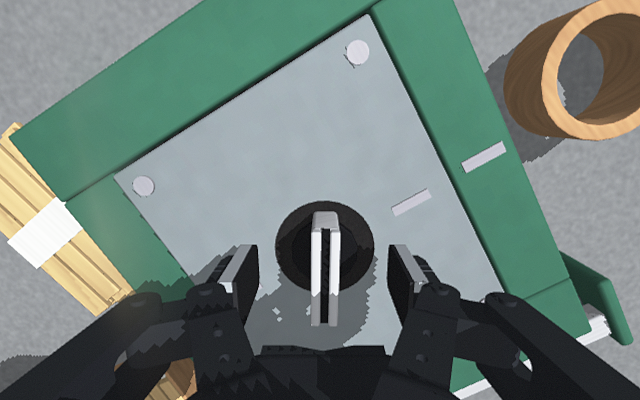

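The wing (px 325) is centred between the pads (253 and 393), so I'll close.

arm_command(
  plan=[
    [30, 0, 0.03, 0, 0, 0, 0],
    [20, 0, 0.03, 0, 0, 0, 0],
    [8, 0, 0.03, 0, 0, 0, 0],
    [6, 0, 0.03, 0, 0, 0, 0],
    [6, 0, 0.03, 0, 0, 0, 0],
    [6, 0, 0.03, 0, 0, 0, 0],
  ],
  squeeze=30,
)

```text
time_s: 3.8
tcp_pos: [0.5376, -0.0727, 0.1324]
ee_rot: [[-0.75, 0.662, -0.0], [0.662, 0.75, -0.001], [-0.0, -0.001, -1.0]]
force: [-2.2, -5.1, 2.5]
finger_gap: 0.0113
```

```bash
python3 d.py .5382 -.0735 .131 78.7
```

```text
3.8 q [ 0.47  0.48 -0.59  1.86  0.33  0.9   0.57] tcp [ 0.5376 -0.0727  0.1324] xang 138.55893604897352 F [-2.17 -5.07  2.49] gap 0.011283020160671814
shift [-0.03 -0.01  0.05] turn [-0.    0.01  7.48]
```

arm_command(
  plan=[
    [6, 0, -0.02, 0, 0, 0, 0.8],
    [6, 0, -0.02, 0, 0, 0, 1.6],
    [6, 0, -0.02, 0, 0, 0, 2.4],
    [6, 0, -0.02, 0, 0, 0, 3.2],
    [6, 0, -0.02, 0, 0, 0, 4.0],
    [6, 0, -0.02, 0, 0, 0, 4.8],
    [6, 0, -0.02, 0, 0, 0, 5.6],
    [6, 0, -0.02, 0, 0, 0, 6.4],
    [6, 0, -0.02, 0, 0, 0, 7.2],
    [6, 0, -0.02, 0, 0, 0, 7.5],
  ],
)

```text
time_s: 4.8
tcp_pos: [0.5382, -0.0727, 0.1326]
ee_rot: [[0.202, 0.979, 0.002], [0.979, -0.202, -0.001], [-0.0, 0.002, -1.0]]
force: [-0.1, -3.4, 2.0]
finger_gap: 0.0114
```

arm_command(
  plan=[
    [6, 0, 0, 0, 0, 0, 0],
    [6, 0, 0, 0, 0, 0, 0],
  ],
)

```text
time_s: 5.0
tcp_pos: [0.5382, -0.0727, 0.1326]
ee_rot: [[0.196, 0.981, 0.001], [0.981, -0.196, -0.0], [-0.0, 0.002, -1.0]]
force: [1.4, -3.6, 2.7]
finger_gap: 0.0112
```

```bash
python3 d.py .5382 -.0735 .131 78.7
```

```text
5.0 q [ 0.28  0.43 -0.33  1.87  0.18  0.86 -0.34] tcp [ 0.5382 -0.0727  0.1326] xang 78.67722537449028 F [ 1.38 -3.59  2.75] gap 0.011222329298077772
shift [-0.03  0.01  0.05] turn [ 0.01  0.   -0.  ]
```

arm_command(
  plan=[
    [20, 0, 0, 0, 0, 0, 0],
    [45, 0, 0, 0, 0, 0, 0],
    [75, 0, 0, 0, 0, 0, 0],
    [85, 0, 0, -0.5, 0, 0, 0],
    [85, 0, 0, -1, 0, 0, 0],
    [85, 0, 0, -2, 0, 0, 0],
    [85, 0, 0, -3, 0, 0, 0],
    [85, 0, 0, -3, 0, 0, 0],
  ],
)

```text
time_s: 5.8
tcp_pos: [0.5396, -0.0718, 0.2261]
ee_rot: [[0.197, 0.98, 0.006], [0.98, -0.197, -0.0], [0.001, 0.006, -1.0]]
force: [-0.1, 0.3, 0.1]
finger_gap: 0.0849
```

```bash
python3 d.py .5382 -.0735 .131 78.7;python3 w.py w3.png
```

```text
5.8 q [ 0.3   0.33 -0.35  1.76  0.13  1.06 -0.29] tcp [ 0.5396 -0.0718  0.2261] xang 78.64611371048161 F [-0.15  0.28  0.09] gap 0.08489119420562381
shift [-0.07 -0.05  3.17] turn [ 0.04 -0.01 -0.01]
0.115 33516 0.11628524338994703 ((538.3180541992188, -73.46788024902344), (143.6027069091797, 171.5985870361328), 78.61312866210938)
0.147 1000 0.15074937066916466 ((538.4144897460938, -73.36482238769531), (44.26804733276367, 11.518291473388672), 78.79481506347656)
0.107 17647 0.10820629302070545 ((544.0946044921875, -45.11084747314453), (162.90621948242188, 239.75587463378906), 79.46002197265625)
```

View pics/w3.png

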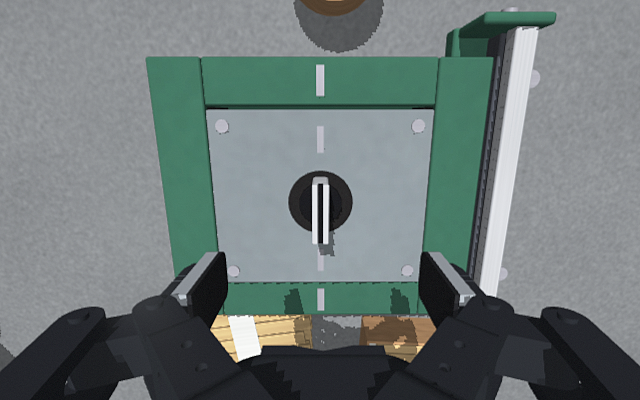

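The wing (78.8°) and panel (78.6°) agree, and the slot at px x=320 is in line with the ridges. I'll shut the fingers and press directly on the panel face about 48 mm to the -x side of the fastener.

arm_command(
  plan=[
    [40, 0, -0.8, 0, 0, 0, 0],
    [10, 0, -1.6, 0, 0, 0, 0],
    [0, 0, -1.65, 0.8, 0, 0, 0],
    [0, 0, -1.65, 1.6, 0, 0, 0],
    [0, 0, -1.65, 2.3, 0, 0, 0],
    [0, 0, -1.65, 2.9, 0, 0, 0],
    [0, 0, -1.65, 3.1, 0, 0, 0],
    [0, 0, -1.65, 3.1, 0, 0, 0],
  ],
  squeeze=60,
)

```text
time_s: 6.65
tcp_pos: [0.4879, -0.0623, 0.1281]
ee_rot: [[0.197, 0.98, -0.003], [0.98, -0.197, 0.0], [-0.0, -0.003, -1.0]]
force: [-0.4, 0.5, -0.2]
finger_gap: -0.0002
```

```bash
python3 d.py .491 -.064 .118 78.7; python3 -c "
from h import *
p=robot.read_camera('wrist');save(p,'w4.png')"
```

```text
6.65 q [ 0.29  0.37 -0.35  1.99  0.17  0.81 -0.35] tcp [ 0.4879 -0.0623  0.1281] xang 78.63078684342217 F [-0.4   0.54 -0.2 ] gap -0.00020107675506987
shift [-0.03  0.11  0.34] turn [-0.02  0.   -0.01]
```

View pics/w4.png

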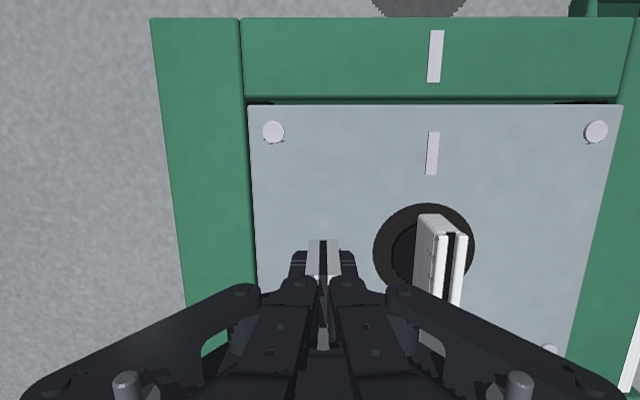

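The shut fingertips (px 322,260) are over the panel face and clear of the foot. I'll lower slowly until they touch.

arm_command(
  plan=[
    [0, 0, 0.1, 0.1, 0, 0, 0],
    [0, 0, 0.1, 0.2, 0, 0, 0],
    [0, 0, 0.1, 0.3, 0, 0, 0],
    [0, 0, 0.1, 0.35, 0, 0, 0],
    [0, 0, 0.1, 0.4, 0, 0, 0],
    [0, 0, 0.1, 0.4, 0, 0, 0],
  ],
)

```text
time_s: 7.3
tcp_pos: [0.4918, -0.0632, 0.1173]
ee_rot: [[0.198, 0.98, -0.0], [0.98, -0.198, -0.0], [-0.0, -0.0, -1.0]]
force: [-0.2, -0.7, 2.2]
finger_gap: 0.0003
```

```bash
python3 d.py .491 -.064 .110 78.7
```

```text
7.3 q [ 0.29  0.39 -0.34  2.    0.18  0.78 -0.36] tcp [ 0.4918 -0.0632  0.1173] xang 78.60328867793784 F [-0.24 -0.68  2.19] gap 0.0002770847592557766
shift [-0.03 -0.02  0.24] turn [-0.    0.   -0.01]
```

Contact comes at 0.1173 with 2.2 N, as expected. Next I'll press down in small steps.

arm_command(
  plan=[
    [0, 0, 0, 0.04, 0, 0, 0],
    [0, 0, 0, 0.08, 0, 0, 0],
    [0, 0, 0, 0.12, 0, 0, 0],
    [0, 0, 0, 0.15, 0, 0, 0],
    [0, 0, 0, 0.15, 0, 0, 0],
    [0, 0, 0, 0.15, 0, 0, 0],
  ],
)

```text
time_s: 7.9
tcp_pos: [0.4918, -0.0631, 0.1128]
ee_rot: [[0.198, 0.98, -0.0], [0.98, -0.198, -0.0], [-0.0, -0.0, -1.0]]
force: [-1.4, -1.0, 4.5]
finger_gap: 0.0002
```

```bash
python3 d.py .491 -.064 .110 78.7
```

```text
7.9 q [ 0.28  0.4  -0.34  2.    0.18  0.77 -0.36] tcp [ 0.4918 -0.0631  0.1128] xang 78.60204415946025 F [-1.38 -1.01  4.47] gap 0.00022181198306025007
shift [-0.03 -0.02  0.09] turn [-0.    0.   -0.01]
```

arm_command(
  plan=[
    [0, 0, 0, 0.03, 0, 0, 0],
    [0, 0, 0, 0.05, 0, 0, 0],
    [0, 0, 0, 0.07, 0, 0, 0],
    [0, 0, 0, 0.09, 0, 0, 0],
    [0, 0, 0, 0.09, 0, 0, 0],
  ],
)

```text
time_s: 8.4
tcp_pos: [0.4919, -0.0632, 0.1103]
ee_rot: [[0.198, 0.98, 0.0], [0.98, -0.198, -0.0], [-0.0, 0.0, -1.0]]
force: [-3.0, -0.3, 6.2]
finger_gap: -0.0002
```

arm_command(
  plan=[
    [0, 0, 0, 0.02, 0, 0, 0],
    [0, 0, 0, 0.03, 0, 0, 0],
    [0, 0, 0, 0.03, 0, 0, 0],
  ],
)

```text
time_s: 8.7
tcp_pos: [0.4919, -0.0632, 0.1101]
ee_rot: [[0.198, 0.98, 0.0], [0.98, -0.198, -0.001], [-0.0, 0.0, -1.0]]
force: [-6.0, 0.5, 16.4]
finger_gap: 0.0004
```

It is now on the gasket with a 16 N push. I'll hold briefly and check.

arm_command(
  plan=[
    [0, 0, 0, 0, 0, 0, 0],
    [0, 0, 0, 0, 0, 0, 0],
    [0, 0, 0, 0, 0, 0, 0],
    [0, 0, 0, 0, 0, 0, 0],
    [0, 0, 0, 0, 0, 0, 0],
    [0, 0, 0, 0, 0, 0, 0],
  ],
)

```text
time_s: 9.3
tcp_pos: [0.4919, -0.0632, 0.1101]
ee_rot: [[0.198, 0.98, 0.0], [0.98, -0.198, -0.001], [-0.0, 0.001, -1.0]]
force: [-5.6, -0.1, 16.7]
finger_gap: 0.0003
```

```bash
python3 d.py .491 -.064 .110 78.7
python3 - <<'E'
from h import *
p=robot.read_camera('scene');W=cloud(p)
im=cv2.resize(p['pixels'][140:340,120:440],None,fx=2.5,fy=2.5);cv2.imwrite('pics/s5.png',im[...,::-1])
for q in ['tape_roll','stick_bundle','carton']:
    for d in robot.silhouettes(p,q)[:1]: print(q,d['rect'],np.nanmedian(W[d['mask']],0))
p=robot.read_camera('side');W=cloud(p);z=W[...,2]
c=np.array([.5383,-.0735]);r=(W[...,:2]-c)@np.array([[.98,.197],[-.197,.98]])
r=np.stack([(W[...,:2]-c)@np.array([.98,-.197]),(W[...,:2]-c)@np.array([.197,.98])],-1)
pan=(abs(r[...,0])<70)&(abs(r[...,0])<.07)&(abs(r[...,1])<.06)&(abs(r[...,1])>.03)&(z<.125)&(z>.1)
rim=(abs(r[...,0])<.1)&(abs(r[...,1])<.1)&(abs(r[...,1])>.08)&(z>.1)&(z<.125)
print('panel z',np.median(z[pan]),pan.sum(),'rim z',np.median(z[rim]),rim.sum())
t=(abs(r[...,0])<.026)&(abs(r[...,1])<.03)&(z>.137)&(z<.15);q=W[t];print(cv2.minAreaRect(q[:,:2].astype(np.float32)*1000))
E
python3 d.py .491 -.064 .110 78.7
```

```text
9.3 q [ 0.28  0.4  -0.34  2.    0.19  0.77 -0.37] tcp [ 0.4919 -0.0632  0.1101] xang 78.60269403074727 F [-5.65 -0.09 16.72] gap 0.0002519378721373745
shift [-0.03 -0.02  0.  ] turn [ 0.    0.   -0.01]
tape_roll [326.7, 212.8, 37.2, 36.1] [0.60053402 0.12576751 0.03296504]
stick_bundle [146.3, 200.4, 44.0, 56.8] [ 0.43089535 -0.24810831  0.03155753]
carton [122.2, 262.6, 55.9, 68.5] [ 0.6207357  -0.32607803  0.04409373]
panel z 0.10828852145263636 601 rim z 0.1084336398580994 598
((539.0548706054688, -62.599220275878906), (28.38706398010254, 12.389622688293457), 79.24962615966797)
9.55 q [ 0.28  0.4  -0.34  2.    0.19  0.77 -0.37] tcp [ 0.4919 -0.0631  0.1101] xang 78.60429577006822 F [-4.97 -0.24 16.54] gap -9.131728351291739e-05
shift [-0.03 -0.02  0.  ] turn [ 0.    0.   -0.01]
```

View pics/s5.png

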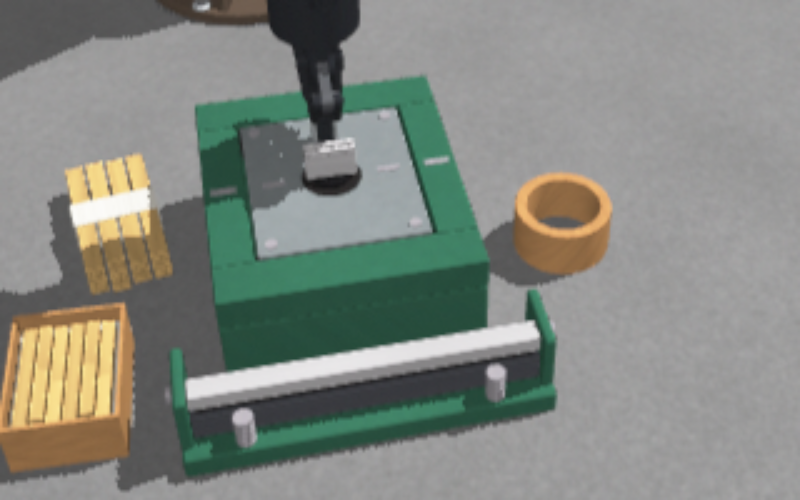

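The panel is level with the rim in the depth data (108.3 against 108.4 mm, with the camera's 2 mm bias). The wing (crop px 330,158) is in line with the ridges, the bystanders have not moved, and the push is steady at 16.5 N. I'm handing in.

```bash
python3 -c "
from h import *
print(robot.hand_in()); s=robot.observe(); print(s['time_s'],s['tcp_pos'],s['force'])"
```

```text
the job is handed in; nothing more can be done
None
the job is handed in; nothing more can be done
```

The fastener is lined up with the index ridges and the panel is pressed flush. I handed the job in at about 9.6 s, with the arm still holding the panel down. The hand-in gives no verdict.

- **Fastener:** I gripped the wing and turned it about 60° clockwise. The wrist camera then put the wing at 78.8° and the panel at 78.6°. After pressing, the side camera showed the wing at about 79.2°, though part of it was hidden.
- **Panel:** I let go of the wing and pressed on the panel face with the shut fingertips, about 48 mm to the -x side of the fastener. The fingertips stopped at 110.1 mm, and the depth image showed the panel level with the rim (108.3 against 108.4 mm, with the camera reading about 2 mm low).
- **Push:** It held steady at about 16.5 N down, with 5–6 N sideways. The contact force on the gasket could not be measured directly. Taking off the springs' 8 N leaves roughly 8 N.
- **Things around the sealer:** The tape roll, stick bundle and carton stayed within about 2 mm of where they started.

No check failed or disagreed beyond the camera's height offset.

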